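# Pair the bookends at the library repair table

## Task

Two rows of books each have a bookend at the far end only. Slide each loose bookend along the table, without lifting it or tipping it over, to the row that has its matching bookend (same shape of pot), and leave it standing with its flat panel snug against the near end of the books, centred on them. Be gentle: do not shove the rows along, and leave the other things on the table where they are.

Things in the scene. Friction and masses are not known exactly. Their poses are not given: they have to be found in the camera images.
- end_round: Loose plywood bookend, 0.4 kg: round-shouldered upright panel 100 wide, 80 high, 12 thick, joined to a round pot (diameter 76 outside, 68 inside), empty, open above, 60 high, inner floor at 10. Origin: under the pot's axis. x points from pot to panel, whose flat outer face is at x = +50; pot's back at x = -38; y along the panel. Slides at 2 to 4 N. Pushed higher than 60 it may tip.
- end_round_face (a point): Point on the loose round-pot bookend: middle of the panel's flat outer face, at table level; axes as the bookend's.
- row_round: Row of three pocket books tied into one bundle with a rubber band: 90 long (its x, from the open near end to the far end), 105 wide (y), 140 to 150 high; at its far end stands the loose bookend's twin (also round pot), turned round, panel against the books. Origin: centre of the books' underside. Loose, about 1.2 kg: it slides if shoved with some 8 to 13 N.
- row_round_near (a point): Centre, at table level, of the flat near (open) end of that row; axes as the row's, +x into the books.
- end_square: Loose plywood bookend, 0.4 kg: square-topped upright panel 100 wide, 80 high, 12 thick, joined to a square pot (outside 76 x 76, inside 68 x 68), empty, open above, 60 high, inner floor at 10. Origin: under the pot's axis. x points from pot to panel, whose flat outer face is at x = +50; pot's back at x = -38; y along the panel. Slides at 2 to 4 N. Pushed higher than 60 it may tip.
- end_square_face (a point): Point on the loose square-pot bookend: middle of the panel's flat outer face, at table level; axes as the bookend's.
- row_square: Row of three pocket books tied into one bundle with a rubber band: 90 long (its x, from the open near end to the far end), 105 wide (y), 140 to 150 high; at its far end stands the loose bookend's twin (also square pot), turned round, panel against the books. Origin: centre of the books' underside. Loose, about 1.2 kg: it slides if shoved with some 8 to 13 N.
- row_square_near (a point): Centre, at table level, of the flat near (open) end of that row; axes as the row's, +x into the books.
- bit_case: Bystander: open black plastic case with steel bits, 110 x 70 x 30 high. Origin: centre of its underside.
- driver: Bystander: screwdriver 160 long lying on the table. Origin: near its middle, on its underside.
- glasses_case: Bystander: grey spectacles case 155 x 58 x 36 high. Origin: centre of its underside.
There are look-alikes about, which are no part of the job. What is shaped like the end_round but blue, red or turquoise is not meant.

How it is judged:
By the outcome, as a careful person would: the job done as asked, in the order asked, and still so for the second after the job is handed in, with the robot touching nothing.
It also fails if it takes over 54 s, if anything falls off the work surface, if the arm or the gripper's body presses on something with over 40 N, if the wrist force passes 120 N, or if a joint passes its speed limit or range.

## Robot

A 6-joint arm with a two-finger parallel gripper is mounted at the origin on the work surface. World frame = base frame: x ahead of the robot, y to its left, z up, the work surface at z = 0. Lengths are in m, angles in rad, forces in N, time in s.
With the tool pointing down it reaches from about 0.4 to 0.825 m from the base axis. Payload 7 kg.
Tool frame: the origin (TCP) lies at the very end of the fingers, on their centre line; the grasp point (between the pads) lies 19 mm behind it; z points along the fingers, y is the line along which they close (so a half turn about z gives the same grasp; the last joint's range is limited). The gripper opens to 88 mm and grips with 3 to 60 N. Pads are 19 mm wide; open, the fingers measure 130 mm over their backs; the gripper's body (78 mm by 193 mm) begins 47 mm behind the grasp point.
Start: joints at [-0.848, 0.359, 0.012, 0, -1.224, -0.288], TCP at [0.284, -0.612, 0.227] pointing down, gripper open.
Joint ranges: [-3.07, 3.07], [-1.43, 2.12], [-1.02, 1.25], [-3.03, 1.67], [-3.05, -0], [-3.03, 3.03]. Speed limits (rad/s): [2.39, 2.39, 3.01, 3.14, 3.14, 3.14].

## Interface

Orientations are given as [roll, pitch, yaw] about the fixed x, y, z axes, in that order (R = Rz(yaw) Ry(pitch) Rx(roll)).
In Python, from station import * gives the robot as it stands.
- The arm moves only by the tool servo_tool, never from a script. Its argument "moves" is a list of rows, each an object of numbers: "jaw": the opening, from 0 (shut) to 1 (fully open); "dx", "dy", "dz": the shift along the world's x, y, z in m; "roll": the turn about the world's z in degrees. A call has exactly 10 rows; each row shifts and turns the commanded pose from where the row before left it; what a row does not reach is not made up. A row lasts 1/8 s, in which the tool goes at most 62.5 mm and 10.7 degrees, less where a joint would pass 70% of its speed; a pose out of reach is approached as far as the arm can. A call with a gripper value outside its range is refused whole. The fingers move at their own pace and stop on an object; "newtons" is the grip in N (left out, the last holds). Time passes only in rows, so rows that do not move let the fingers close, or fill a call up. It gives the time, the measured TCP pose, the force, the opening and the grip force at its end, in the units of the state.
- get_state(): the state, without advancing time (a new reading comes with each control period).
- grab_frame(name): name is "scene" or "top" or "wrist"; returns (picture, depth): 420x560x3 uint8, red, green, blue; 420x560 float32, m along the optical axis (not along the pixel's ray), 0 where there is no reading.
- calibration(name): a dict with "intrinsics" (3x3 intrinsics, pixels), "R" (3x3) and "t" (3): a world point X has camera coordinates R X + t. Camera axes: x right, y down, z forward; pixel columns grow to the right and rows downward; lengths in m; the calibration is good to about 2 mm. A picture is of the moment at which its call begins: read the wrist's pose just before it. calibration takes no time and is no camera call; for the wrist camera it gives the pose at the moment of the call.
- job_done(): hands the job in; it is judged then, once.
The state is a dict: "t": time; "q": joint angles; "qd": joint speeds; "joint_efforts": joint torques, N m; "eef_pos": TCP position; "ee_rot": TCP orientation; "force": force on the tool from outside, world axes, zero at the start; "moment": the same for the moment, N m; "width": finger opening in m; "gripper_force": force on a finger pad.
Only numpy, scipy, OpenCV 4.12 (cv2) and the standard library are available. Lean on these libraries where they do the work, as an engineer would, in place of code of your own. Each camera call takes 0.05 s, during which the arm holds its last target. There are 200 camera calls.

## Working session

There is one attempt and no reset: what is moved stays moved. The work goes in short steps, Python scripts to look and compute and a tool call to move; the robot and the scene stay as the last step left them, time stands still between calls to the robot, and variables do not carry over. Pictures are saved under pics/ and viewed, at most 11 in all, crops included, and the job is handed in when it is done.

Besides the shell and the picture viewer there is one more tool, called as name(argument=value, ...) on one line, values as JSON. servo_tool: Moves the arm, as the interface text tells. Its arguments: {"type":"object","properties":{"moves":{"type":"array","items":{"type":"object","properties":{"jaw":{"type":"number"},"dx":{"type":"number"},"dy":{"type":"number"},"dz":{"type":"number"},"roll":{"type":"number"}}}},"newtons":{"type":"number"}},"required":["moves"]}

```bash
mkdir -p pics; ls
cat > h.py <<'E'
from station import *
import numpy as np, cv2
def save(n,im): cv2.imwrite('pics/'+n, cv2.cvtColor(im,cv2.COLOR_RGB2BGR))
def world(d,c):
    K,R,t=[np.array(c[k],float) for k in('intrinsics','R','t')]
    v,u=np.mgrid[0:d.shape[0],0:d.shape[1]]
    P=np.stack([(u-K[0,2])/K[0,0]*d,(v-K[1,2])/K[1,1]*d,d],-1)
    return (P-t)@R
E
python3 - <<'E'
from h import *
s=get_state();print(s['t'],s['eef_pos'],s['ee_rot'],s['width'])
for n in('top','scene'):
    im,d=grab_frame(n);save(n+'0.png',im);c=calibration(n);np.savez(n+'0.npz',im=im,d=d,**{k:np.array(c[k]) for k in c if k in('intrinsics','R','t')})
    print(n,np.array(c['R']).round(3).tolist(),np.array(c['t']).round(3),(d>0).mean())
E
```

```text
pics
0.0 [ 0.28410471 -0.61175242  0.2256077 ] [ 3.13989919e+00 -1.33832812e-04 -2.70693659e+00] 0.08730935188359808
top [[-0.019, -1.0, -0.004], [-0.98, 0.019, -0.196], [0.196, 0.0, -0.981]] [0.021 0.492 1.499] 0.9960756802721088
scene [[-0.272, 0.962, -0.018], [0.672, 0.177, -0.719], [-0.689, -0.208, -0.695]] [ 0.125 -0.282  1.628] 0.9946471088435375
```

View pics/top0.png

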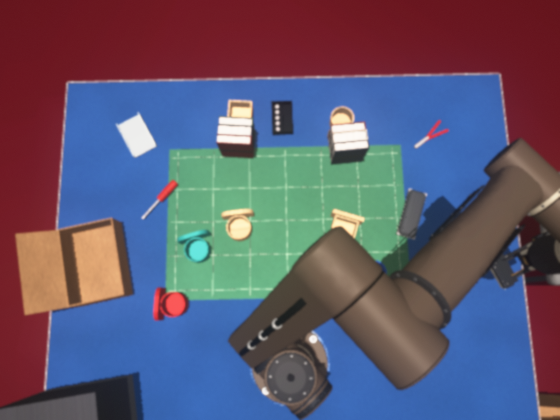

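View pics/scene0.png

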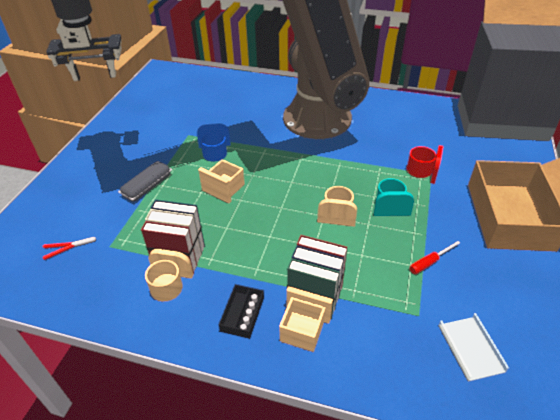

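Wooden candidates: round loose at top (238,225), square loose at top (345,222), partly under the arm. Rows: square twin at (240,108), round twin at (343,118). The turquoise (198,247), red (172,303) and blue ones are look-alikes.

Run:
```python
from h import *
X=[];C=[]
for n in('top','scene'):
    z=np.load(n+'0.npz');W=world(z['d'],z)
    m=(z['d']>0)
    X.append(W[m]);C.append(z['im'][m])
    v,u={'top':(260,300),'scene':(240,120)}[n]
    print(n,'table',W[v,u])
X0=X;X=np.vstack(X);C=np.vstack(C)
np.savez('cloud.npz',X=X,C=C)
# ortho map 1.25mm/px : x up 0.25..0.95, y left .45..-.45
S=800;
m=(X[:,0]>.3)&(X[:,0]<.95)&(abs(X[:,1])<.45)&(X[:,2]>-.02)&(X[:,2]<.17)
P=X[m];c=C[m];o=np.argsort(P[:,2]);P=P[o];c=c[o]
img=np.zeros((560,760,3),np.uint8)
r=((.95-P[:,0])*850).astype(int).clip(0,559);q=((.45-P[:,1])*844).astype(int).clip(0,759)
for a in(0,1):
  for b in(0,1): img[(r+a).clip(0,559),(q+b).clip(0,759)]=c
for k in range(7):
  xx=.3+.1*k;cv2.putText(img,f'{xx:.1f}',(0,int((.95-xx)*850)),0,.4,(255,255,255));
for k in range(9):
  yy=-.4+.1*k;cv2.putText(img,f'{yy:.1f}',(int((.45-yy)*844),555),0,.4,(255,255,255))
save('ortho.png',img)
```

```text
top table [ 0.25171953 -0.01505863  0.80127987]
scene table [ 0.67132985 -0.37316662  0.00158912]
```

View pics/ortho.png

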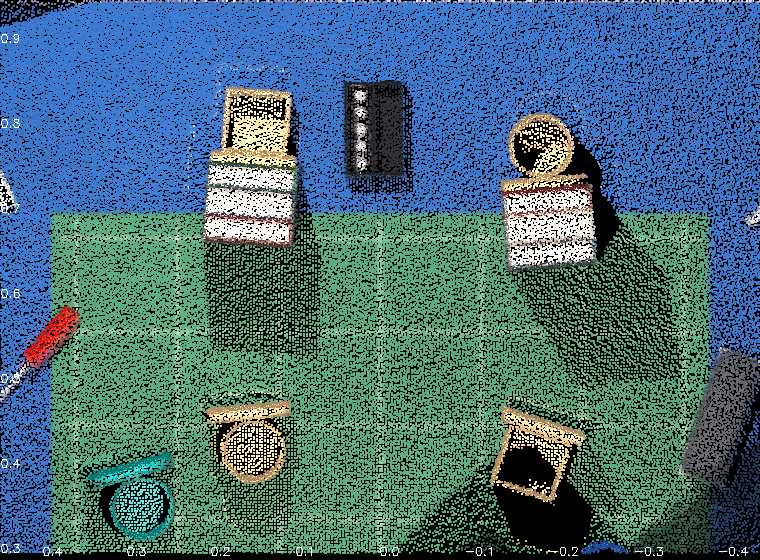

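```bash
cat >> h.py <<'E'
def rect(X,b,z0,z1,name):
    x0,x1,y0,y1=b
    m=(X[:,0]>x0)&(X[:,0]<x1)&(X[:,1]>y0)&(X[:,1]<y1)&(X[:,2]>z0)&(X[:,2]<z1)
    P=X[m];p=(P[:,:2]*1000).astype(np.float32)
    c,s,a=cv2.minAreaRect(p)
    print(name,len(p),'c',np.round(c,1),'s',np.round(s,1),'ang',round(a,1),'zmed',np.median(P[:,2]).round(4),'zmax',P[:,2].max().round(4));return P
def edgefit(P,step=.004):
    # near (low-x) edge line: min x per y bin
    k=np.round(P[:,1]/step);ys=[];xs=[]
    for b in np.unique(k):
        q=P[k==b]
        if len(q)>5: ys.append(b*step);xs.append(np.percentile(q[:,0],2))
    ys,xs=np.array(ys)[1:-1],np.array(xs)[1:-1]
    f=np.polyfit(ys,xs,1);r=xs-np.polyval(f,ys);g=abs(r)<.004;f=np.polyfit(ys[g],xs[g],1)
    print('  edge x=%.4f+%.4f*y  yaw=%.2f deg res %.4f'%(f[1],f[0],np.degrees(-np.arctan(f[0])),np.std((xs-np.polyval(f,ys))[g])))
E
python3 - <<'E'
from h import *
for n in('top','scene'):
    z=np.load(n+'0.npz');X=world(z['d'],z)[z['d']>0];print(n)
    P=rect(X,(.6,.9,.09,.23),.125,.17,'bookS top');edgefit(P)
    P=rect(X,(.6,.9,.09,.23),.02,.12,'bookS side+');edgefit(P)
    P=rect(X,(.6,.9,-.28,-.1),.125,.17,'bookR top');edgefit(P)
    P=rect(X,(.6,.9,-.28,-.1),.02,.12,'bookR side+');edgefit(P)
    rect(X,(.38,.52,.08,.23),.068,.09,'panelR');rect(X,(.37,.447,.08,.22),.054,.066,'potR')
    rect(X,(.35,.52,-.26,-.1),.068,.09,'panelS');rect(X,(.33,.46,-.26,-.1),.054,.066,'potS')
E
```

```text
top
bookS top 981 c [708.5 153.9] s [106.2  93.3] ang 85.3 zmed 0.1404 zmax 0.1576
  edge x=0.6538+0.0657*y  yaw=-3.76 deg res 0.0008
bookS side+ 572 c [752.1 149.1] s [106.5 182.9] ang 84.8 zmed 0.0588 zmax 0.1198
  edge x=0.6519+0.0695*y  yaw=-3.98 deg res 0.0006
bookR top 1007 c [ 681.2 -201.5] s [ 93.5 105.7] ang 4.8 zmed 0.1402 zmax 0.1562
  edge x=0.6210+-0.0779*y  yaw=4.45 deg res 0.0008
bookR side+ 567 c [ 724.8 -196.9] s [180.7 106.2] ang 4.7 zmed 0.0588 zmax 0.1196
  edge x=0.6194+-0.0793*y  yaw=4.53 deg res 0.0004
panelR 112 c [464.1 153. ] s [13.4 87.4] ang 5.7 zmed 0.0778 zmax 0.0872
potR 63 c [413.8 149.9] s [72.9 62.8] ang 89.1 zmed 0.0583 zmax 0.0643
panelS 141 c [ 446.6 -193.4] s [99.  14.2] ang 71.9 zmed 0.0779 zmax 0.0896
potS 81 c [ 418.7 -182. ] s [95. 53.] ang 71.1 zmed 0.0594 zmax 0.0659
scene
bookS top 2069 c [711.4 154.3] s [105.6  94.7] ang 85.7 zmed 0.1425 zmax 0.1554
  edge x=0.6570+0.0707*y  yaw=-4.05 deg res 0.0008
bookS side+ 2402 c [756.4 151.2] s [106.8 181.2] ang 85.7 zmed 0.0623 zmax 0.12
  edge x=0.7433+0.0702*y  yaw=-4.02 deg res 0.0003
bookR top 1714 c [ 683.5 -200.3] s [ 94.4 106.4] ang 5.1 zmed 0.1428 zmax 0.1557
  edge x=0.6249+-0.0770*y  yaw=4.40 deg res 0.0010
bookR side+ 2406 c [ 732.4 -170.9] s [115. 169.] ang 45.6 zmed 0.0618 zmax 0.1199
  edge x=0.7056+-0.1030*y  yaw=5.88 deg res 0.0002
panelR 222 c [466.3 155.4] s [19.4 88.1] ang 5.8 zmed 0.0771 zmax 0.0858
potR 108 c [413.1 150.7] s [57.1 74. ] ang 4.4 zmed 0.0601 zmax 0.0645
panelS 202 c [ 450.3 -192. ] s [99.6 15.4] ang 72.4 zmed 0.0797 zmax 0.0869
potS 215 c [ 412.6 -181.9] s [97.9 91.8] ang 70.8 zmed 0.0597 zmax 0.066
```

servo_tool(moves=[{"jaw":1,"dx":0.0137,"dy":0.048,"roll":-4.8},{"jaw":1,"dx":0.0137,"dy":0.048,"roll":-4.8},{"jaw":1,"dx":0.0137,"dy":0.048,"roll":-4.8},{"jaw":1,"dx":0.0137,"dy":0.048,"roll":-4.8},{"jaw":1,"dx":0.0137,"dy":0.048,"roll":-4.8},{"jaw":1,"dx":0.0137,"dy":0.048,"roll":-4.8},{"jaw":1,"dx":0.0137,"dy":0.048,"roll":-4.8},{"jaw":1,"dx":0.0137,"dy":0.048,"roll":-4.8},{"jaw":1,"dx":0.0137,"dy":0.048,"roll":-4.8},{"jaw":1}], newtons=20)

```text
$.moves[0]: bad value
```

```bash
cat >> h.py <<'E'
def look(tag,views=('wrist',)):
    s=get_state();p=np.array(s['eef_pos']);r=np.array(s['ee_rot'])
    print('t',s['t'],'tcp',p.round(4),'rpy',np.degrees(r).round(2),'F',np.array(s['force']).round(1),'q',np.array(s['q']).round(2),'w',round(s['width'],4))
    out=[]
    for n in views:
        c=calibration(n);im,d=grab_frame(n);save(n+tag+'.png',im)
        np.savez(n+tag+'.npz',im=im,d=d,**{k:np.array(c[k]) for k in('intrinsics','R','t')});out.append(world(d,c)[d>0])
    return s,out
E
python3 - <<'E'
from h import *
from scipy.spatial.transform import Rotation as Q
s,o=look('1',('wrist','top'))
c=calibration('wrist');pc=-np.array(c['R']).T@np.array(c['t']);Rt=Q.from_euler('xyz',s['ee_rot']).as_matrix()
print('cam in tool',Rt.T@(pc-s['eef_pos']),'dir',Rt.T@np.array(c['R'])[2])
for X in o:
    rect(X,(.35,.52,-.26,-.1),.068,.095,'panelS');rect(X,(.33,.5,-.26,-.1),.05,.095,'allS');print(np.median(X[abs(X[:,2])<.01,2]))
E
```

```text
t 0.1 tcp [ 0.2841 -0.6118  0.2257] rpy [ 1.7991e+02 -1.0000e-02 -1.5509e+02] F [ 0.1 -0.6 -1.2] q [-0.85  0.36  0.01 -0.   -1.22 -0.29] w 0.0875
cam in tool [ 0.08401728 -0.0002842  -0.15817386] dir [-3.11289418e-01  2.61775219e-04  9.50315121e-01]
  return _methods._mean(a, axis=axis, dtype=dtype,
  ret = ret.dtype.type(ret / rcount)
Traceback (most recent call last):
  File "h.py", line 14, in rect
    print(name,len(p),'c',np.round(c,1),'s',np.round(s,1),'ang',round(a,1),'zmed',np.median(P[:,2]).round(4),'zmax',P[:,2].max().round(4));return P
                                                                                                                    ~~~~~~~~~~^^
ValueError: zero-size array to reduction operation maximum which has no identity
```

View pics/wrist1.png

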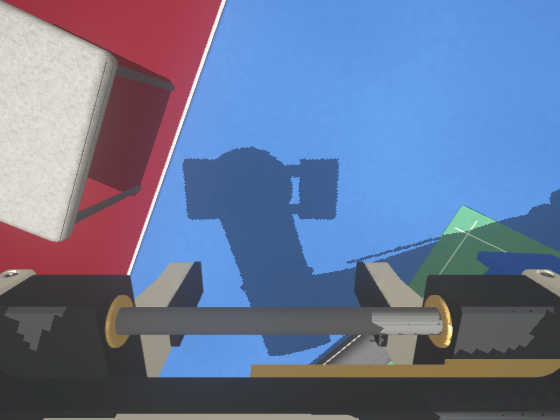

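servo_tool(moves=[{"jaw":1,"dx":0.0137,"dy":0.048,"dz":0,"roll":-4.8},{"jaw":1,"dx":0.0137,"dy":0.048,"dz":0,"roll":-4.8},{"jaw":1,"dx":0.0137,"dy":0.048,"dz":0,"roll":-4.8},{"jaw":1,"dx":0.0137,"dy":0.048,"dz":0,"roll":-4.8},{"jaw":1,"dx":0.0137,"dy":0.048,"dz":0,"roll":-4.8},{"jaw":1,"dx":0.0137,"dy":0.048,"dz":0,"roll":-4.8},{"jaw":1,"dx":0.0137,"dy":0.048,"dz":0,"roll":-4.8},{"jaw":1,"dx":0.0137,"dy":0.048,"dz":0,"roll":-4.8},{"jaw":1,"dx":0.0137,"dy":0.048,"dz":0,"roll":-4.8},{"jaw":1,"dx":0,"dy":0,"dz":0,"roll":0}], newtons=20)

```text
t: 1.45
eef_pos: [0.4084, -0.1777, 0.2269]
ee_rot: [3.141, 0.001, 2.826]
force: [0.8, -0.0, 1.1]
width: 0.0881
gripper_force: 0.0
```

```bash
python3 - <<'E'
from h import *
s,o=look('2',('wrist','scene'))
for X in o:
    for a in((.068,.09),(.054,.065),(.02,.09)):
        try: rect(X,(.33,.5,-.26,-.1),*a,str(a))
        except Exception as e: print('none')
E
python3 -c "
import cv2;a=cv2.imread('pics/wrist2.png');b=cv2.imread('pics/scene2.png')[120:260,150:430];b=cv2.resize(b,(420,210));c=cv2.resize(a,(380,285))
import numpy as np;o=np.zeros((285,800,3),np.uint8);o[:,:380]=c;o[:210,380:]=b;cv2.imwrite('pics/c2.png',o)"
```

```text
t 1.45 tcp [ 0.4084 -0.1777  0.2269] rpy [1.7997e+02 5.0000e-02 1.6191e+02] F [ 0.8 -0.   1.1] q [ 0.03 -0.03 -0.47 -0.   -1.14 -1.92] w 0.0881
(0.068, 0.09) 1229 c [ 448.7 -191.4] s [99.2 12. ] ang 72.1 zmed 0.0793 zmax 0.0819
(0.054, 0.065) 1377 c [ 408.3 -177.5] s [98.9 77.5] ang 71.4 zmed 0.0597 zmax 0.065
(0.02, 0.09) 3932 c [ 412.9 -179.8] s [99.5 87.3] ang 72.1 zmed 0.0597 zmax 0.0819
(0.068, 0.09) 205 c [ 450.1 -192.4] s [101.   14.9] ang 72.7 zmed 0.0796 zmax 0.0864
(0.054, 0.065) 232 c [ 413.2 -182.2] s [99.9 93.1] ang 73.7 zmed 0.0598 zmax 0.0649
(0.02, 0.09) 1050 c [ 414.  -180.8] s [102.6  93.6] ang 72.4 zmed 0.0513 zmax 0.0864
```

View pics/c2.png

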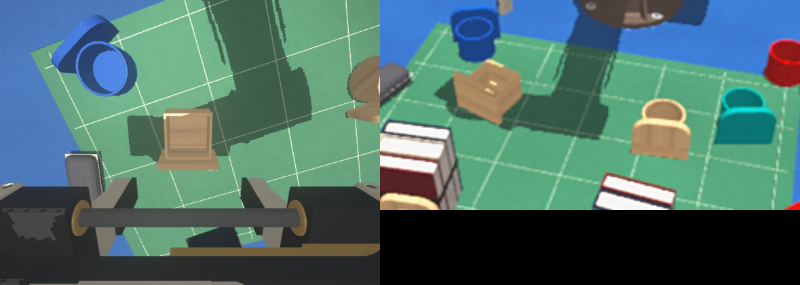

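servo_tool(moves=[{"jaw":1,"dx":-0.0015,"dy":0,"dz":-0.04,"roll":0},{"jaw":1,"dx":0,"dy":0,"dz":-0.04,"roll":0},{"jaw":1,"dx":0,"dy":0,"dz":-0.04,"roll":0},{"jaw":1,"dx":0,"dy":0,"dz":-0.04,"roll":0},{"jaw":1,"dx":0,"dy":0,"dz":-0.022,"roll":0},{"jaw":1,"dx":0,"dy":0,"dz":-0.02,"roll":0},{"jaw":1,"dx":0,"dy":0,"dz":0,"roll":0},{"jaw":0.8,"dx":0,"dy":0,"dz":0,"roll":0},{"jaw":0.8,"dx":0,"dy":0,"dz":0,"roll":0},{"jaw":0.8,"dx":0,"dy":0,"dz":0,"roll":0}], newtons=20)

```text
t: 2.8
eef_pos: [0.4067, -0.1804, 0.0253]
ee_rot: [3.141, 0.002, 2.823]
force: [-0.2, -3.2, 2.7]
width: 0.0759
gripper_force: 20.0
```

servo_tool(moves=[{"jaw":0.8,"dx":0.01,"dy":0.01,"dz":0,"roll":0},{"jaw":0.8,"dx":0.015,"dy":0.015,"dz":0,"roll":0},{"jaw":0.8,"dx":0.015,"dy":0.015,"dz":0,"roll":0},{"jaw":0.8,"dx":0.015,"dy":0.015,"dz":0,"roll":0},{"jaw":0.8,"dx":0.015,"dy":0.015,"dz":0,"roll":0},{"jaw":0.8,"dx":0.015,"dy":0.015,"dz":0,"roll":0},{"jaw":0.8,"dx":0.015,"dy":0.015,"dz":0,"roll":0},{"jaw":0.8,"dx":0.015,"dy":0.015,"dz":0,"roll":0},{"jaw":0.8,"dx":0.01,"dy":0.015,"dz":0,"roll":0},{"jaw":0.8,"dx":0.01,"dy":0.01,"dz":0,"roll":0}])

```text
t: 4.05
eef_pos: [0.5404, -0.0404, 0.0254]
ee_rot: [-3.14, -0.001, 2.823]
force: [-5.4, -5.1, 8.8]
width: 0.0758
gripper_force: 20.0
```

servo_tool(moves=[{"jaw":0.8,"dx":0.002,"dy":0.015,"dz":0,"roll":1.4},{"jaw":0.8,"dx":0.002,"dy":0.022,"dz":0,"roll":1.4},{"jaw":0.8,"dx":0.002,"dy":0.022,"dz":0,"roll":1.4},{"jaw":0.8,"dx":0.002,"dy":0.022,"dz":0,"roll":1.4},{"jaw":0.8,"dx":0.002,"dy":0.022,"dz":0,"roll":1.4},{"jaw":0.8,"dx":0.002,"dy":0.022,"dz":0,"roll":1.4},{"jaw":0.8,"dx":0.002,"dy":0.022,"dz":0,"roll":1.4},{"jaw":0.8,"dx":0.002,"dy":0.022,"dz":0,"roll":1.4},{"jaw":0.8,"dx":0.002,"dy":0.018,"dz":0,"roll":1.4},{"jaw":0.8,"dx":0.002,"dy":0.01,"dz":0,"roll":1.4}])

```text
t: 5.3
eef_pos: [0.5609, 0.157, 0.0254]
ee_rot: [-3.141, -0.0, 3.069]
force: [-1.5, -6.9, 8.0]
width: 0.076
gripper_force: 20.0
```

Run:
```python
from h import *
s,o=look('3',('top','scene'))
for X in o:
    for nm,b,a in(('bookS',(.63,.9,.07,.25),(.125,.17)),('panelS',(.5,.66,.05,.25),(.065,.084)),('panelR',(.38,.52,.08,.23),(.068,.09))):
        try:
            P=rect(X,b,*a,nm)
            if nm=='bookS': edgefit(P)
        except Exception as e: print('none')
```

```text
t 5.3 tcp [0.5609 0.157  0.0254] rpy [-179.94   -0.    175.83] F [-1.5 -6.9  8. ] q [ 0.61  0.41 -0.43  0.   -0.73 -2.25] w 0.076
bookS 572 c [708.7 153.9] s [107.3  92.9] ang 84.9 zmed 0.1382 zmax 0.1589
  edge x=0.5393+1.0633*y  yaw=-46.76 deg res 0.0018
panelS 5 c [589.  115.9] s [ 17.3 140.9] ang 81.8 zmed 0.0735 zmax 0.079
panelR 115 c [466.9 151.7] s [ 74.4 148.4] ang 62.1 zmed 0.0765 zmax 0.0898
bookS 2081 c [710.1 154.6] s [105.5  96. ] ang 85.7 zmed 0.1424 zmax 0.1562
  edge x=0.6559+0.0771*y  yaw=-4.41 deg res 0.0010
panelS 96 c [587.2 153.7] s [105.9  53.7] ang 70.9 zmed 0.0807 zmax 0.0832
panelR 67 c [463.4 184.9] s [14.5 33.6] ang 10.1 zmed 0.0758 zmax 0.0843
```

View pics/scene3.png

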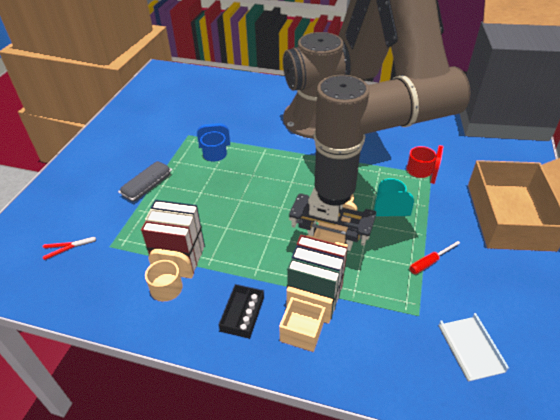

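servo_tool(moves=[{"jaw":0.8,"dx":0.004,"dy":0.002,"dz":0,"roll":0},{"jaw":0.8,"dx":0.006,"dy":0.002,"dz":0,"roll":0},{"jaw":0.8,"dx":0.006,"dy":0,"dz":0,"roll":0},{"jaw":0.8,"dx":0.006,"dy":0,"dz":0,"roll":0},{"jaw":0.8,"dx":0.006,"dy":0,"dz":0,"roll":0},{"jaw":0.8,"dx":0.005,"dy":0,"dz":0,"roll":0},{"jaw":0.8,"dx":0.004,"dy":0,"dz":0,"roll":0},{"jaw":0.8,"dx":0.003,"dy":0,"dz":0,"roll":0},{"jaw":0.8,"dx":0.002,"dy":0,"dz":0,"roll":0},{"jaw":0.8,"dx":0.002,"dy":0,"dz":0,"roll":0}])

```text
t: 6.65
eef_pos: [0.604, 0.1611, 0.0254]
ee_rot: [-3.142, -0.001, 3.067]
force: [-6.4, -0.6, 9.9]
width: 0.0759
gripper_force: 20.0
```

Run:
```python
from h import *
s,o=look('4',('scene','top'))
print(s['moment'])
a=cv2.imread('pics/scene4.png')[190:300,250:410];cv2.imwrite('pics/c4.png',cv2.resize(a,None,fx=5,fy=5,interpolation=cv2.INTER_CUBIC))
```

```text
t 6.65 tcp [0.604  0.1611 0.0254] rpy [-1.8000e+02 -7.0000e-02  1.7574e+02] F [-6.4 -0.6  9.9] q [ 0.57  0.47 -0.33 -0.   -0.77 -2.22] w 0.0759
[0.10996024 2.25009662 0.08952472]
```

View pics/c4.png

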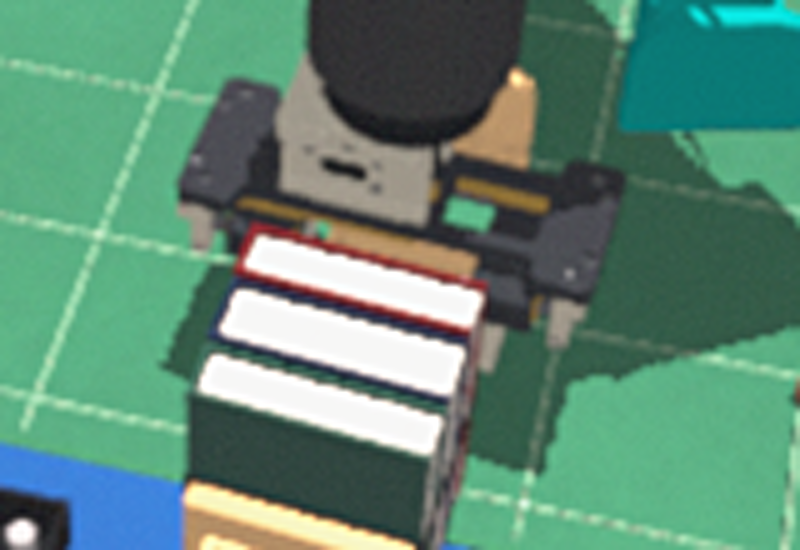

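servo_tool(moves=[{"jaw":0.8,"dx":0.001,"dy":0,"dz":0,"roll":0},{"jaw":0.8,"dx":0.001,"dy":0,"dz":0,"roll":0},{"jaw":0.8,"dx":0.001,"dy":0,"dz":0,"roll":0},{"jaw":0.8,"dx":0.001,"dy":0,"dz":0,"roll":0},{"jaw":0.8,"dx":0.001,"dy":0,"dz":0,"roll":0},{"jaw":0.8,"dx":0.001,"dy":0,"dz":0,"roll":0},{"jaw":0.8,"dx":0.001,"dy":0,"dz":0,"roll":0},{"jaw":0.8,"dx":0.001,"dy":0,"dz":0,"roll":0},{"jaw":0.8,"dx":0.0005,"dy":0,"dz":0,"roll":0},{"jaw":0.8,"dx":0.0005,"dy":0,"dz":0,"roll":0}])

```text
t: 8.0
eef_pos: [0.6129, 0.1611, 0.0253]
ee_rot: [-3.142, -0.001, 3.067]
force: [-6.8, -0.6, 8.6]
width: 0.0759
gripper_force: 20.0
```

servo_tool(moves=[{"jaw":0.8,"dx":0.0003,"dy":0,"dz":0,"roll":0},{"jaw":0.8,"dx":0.0003,"dy":0,"dz":0,"roll":0},{"jaw":0.8,"dx":0.0002,"dy":0,"dz":0,"roll":0},{"jaw":0.8,"dx":0.0002,"dy":0,"dz":0,"roll":0},{"jaw":0.8,"dx":0.0002,"dy":0,"dz":0,"roll":0},{"jaw":0.8,"dx":0.0002,"dy":0,"dz":0,"roll":0},{"jaw":0.8,"dx":0.0002,"dy":0,"dz":0,"roll":0},{"jaw":0.8,"dx":0.0002,"dy":0,"dz":0,"roll":0},{"jaw":0.8,"dx":0.0002,"dy":0,"dz":0,"roll":0},{"jaw":0.8,"dx":0,"dy":0,"dz":0,"roll":0}])

```text
t: 9.25
eef_pos: [0.615, 0.1611, 0.0254]
ee_rot: [3.142, -0.001, 3.067]
force: [-6.3, -0.2, 8.6]
width: 0.0758
gripper_force: 20.0
```

servo_tool(moves=[{"jaw":0.8,"dx":0.0002,"dy":0,"dz":0,"roll":0},{"jaw":0.8,"dx":0.0002,"dy":0,"dz":0,"roll":0},{"jaw":0.8,"dx":0.0002,"dy":0,"dz":0,"roll":0},{"jaw":0.8,"dx":0.0002,"dy":0,"dz":0,"roll":0},{"jaw":0.8,"dx":0.0002,"dy":0,"dz":0,"roll":0},{"jaw":0.8,"dx":0.0002,"dy":0,"dz":0,"roll":0},{"jaw":0.8,"dx":0.0001,"dy":0,"dz":0,"roll":0},{"jaw":0.8,"dx":0.0001,"dy":0,"dz":0,"roll":0},{"jaw":0.8,"dx":0.0001,"dy":0,"dz":0,"roll":0},{"jaw":0.8,"dx":0,"dy":0,"dz":0,"roll":0}])

```text
t: 10.5
eef_pos: [0.6159, 0.1611, 0.0254]
ee_rot: [-3.141, -0.002, 3.067]
force: [-8.8, 0.4, 9.9]
width: 0.0756
gripper_force: 20.0
```

Run:
```python
from h import *
s,o=look('5',('scene',));print(s['moment'])
P=rect(o[0],(.63,.9,.07,.25),.125,.17,'bookS');edgefit(P)
```

```text
t 10.5 tcp [0.6159 0.1611 0.0254] rpy [-1.7999e+02 -1.1000e-01  1.7574e+02] F [-8.8  0.4  9.9] q [ 0.56  0.48 -0.3  -0.   -0.79 -2.21] w 0.0756
[0.44024995 2.99240293 0.05316056]
bookS 2865 c [695.4 160.1] s [179.6 130.8] ang 90.0 zmed 0.1416 zmax 0.1688
  edge x=0.6249+0.0689*y  yaw=-3.94 deg res 0.0017
```

servo_tool(moves=[{"jaw":0.8,"dx":0.0002,"dy":0,"dz":0,"roll":0},{"jaw":0.8,"dx":0.0002,"dy":0,"dz":0,"roll":0},{"jaw":0.8,"dx":0.0002,"dy":0,"dz":0,"roll":0},{"jaw":0.8,"dx":0,"dy":0,"dz":0,"roll":0},{"jaw":0.8,"dx":0,"dy":0,"dz":0,"roll":0},{"jaw":0.8,"dx":0,"dy":0,"dz":0,"roll":0},{"jaw":0.8,"dx":0,"dy":0,"dz":0,"roll":0},{"jaw":0.8,"dx":0,"dy":0,"dz":0,"roll":0},{"jaw":0.8,"dx":0,"dy":0,"dz":0,"roll":0},{"jaw":0.8,"dx":0,"dy":0,"dz":0,"roll":0}])

```text
t: 11.8
eef_pos: [0.6159, 0.1611, 0.0254]
ee_rot: [-3.141, -0.003, 3.067]
force: [-12.1, 1.6, 12.5]
width: 0.0756
gripper_force: 20.0
```

servo_tool(moves=[{"jaw":0.88,"dx":0,"dy":0,"dz":0,"roll":0},{"jaw":0.95,"dx":0,"dy":0,"dz":0,"roll":0},{"jaw":1,"dx":0,"dy":0,"dz":0,"roll":0},{"jaw":1,"dx":0,"dy":0,"dz":0,"roll":0},{"jaw":1,"dx":0,"dy":0,"dz":0.01,"roll":0},{"jaw":1,"dx":0,"dy":0,"dz":0.02,"roll":0},{"jaw":1,"dx":-0.002,"dy":0,"dz":0.04,"roll":0},{"jaw":1,"dx":-0.015,"dy":0,"dz":0.04,"roll":0},{"jaw":1,"dx":-0.04,"dy":0,"dz":0.04,"roll":0},{"jaw":1,"dx":-0.05,"dy":0,"dz":0.05,"roll":1}])

```text
t: 13.05
eef_pos: [0.516, 0.1605, 0.2202]
ee_rot: [-3.141, -0.0, 3.084]
force: [0.6, 0.8, 0.8]
width: 0.0879
gripper_force: 0.0
```

```bash
cat >> h.py <<'E'
def chk(o,ybk,xp,yaw0):
    pass
E
python3 - <<'E'
from h import *
s,o=look('6',('wrist','scene'))
for X in o:
    try: P=rect(X,(.645,.9,.07,.25),.125,.165,'bookS');edgefit(P)
    except Exception: print('none')
    for a,b in(((.06,.092),(.57,.652,.05,.25)),((.07,.09),(.4,.52,.08,.23)),((.054,.065),(.36,.46,.08,.23))):
        try: rect(X,b,*a,str(b))
        except Exception: print('none')
E
```

```text
t 13.05 tcp [0.516  0.1605 0.2202] rpy [-179.99   -0.    176.7 ] F [0.6 0.8 0.8] q [ 0.66  0.14 -0.29  0.   -1.13 -2.29] w 0.0879
bookS 274 c [666.1 159.1] s [103.9   3.1] ang 86.7 zmed 0.1336 zmax 0.1438
  edge x=0.6542+0.0699*y  yaw=-4.00 deg res 0.0000
(0.57, 0.652, 0.05, 0.25) 206 c [610.6 162.4] s [75.3 64.9] ang 85.7 zmed 0.0604 zmax 0.0619
(0.4, 0.52, 0.08, 0.23) 1139 c [466.4 157.1] s [12.2 84.3] ang 5.9 zmed 0.0791 zmax 0.0816
(0.36, 0.46, 0.08, 0.23) 1155 c [422.5 160.4] s [74.9 90.6] ang 0.3 zmed 0.0595 zmax 0.0648
bookS 2072 c [711.  154.3] s [105.8  94.9] ang 85.7 zmed 0.1425 zmax 0.1549
  edge x=0.6572+0.0654*y  yaw=-3.74 deg res 0.0009
(0.57, 0.652, 0.05, 0.25) 50 c [582. 163.] s [75.9  9.9] ang 84.7 zmed 0.0618 zmax 0.0638
(0.4, 0.52, 0.08, 0.23) 206 c [467.2 155.3] s [16.8 86.9] ang 4.9 zmed 0.0783 zmax 0.0841
(0.36, 0.46, 0.08, 0.23) 102 c [417.7 162.5] s [94.1 61.7] ang 81.2 zmed 0.06 zmax 0.0644
```

View pics/wrist6.png

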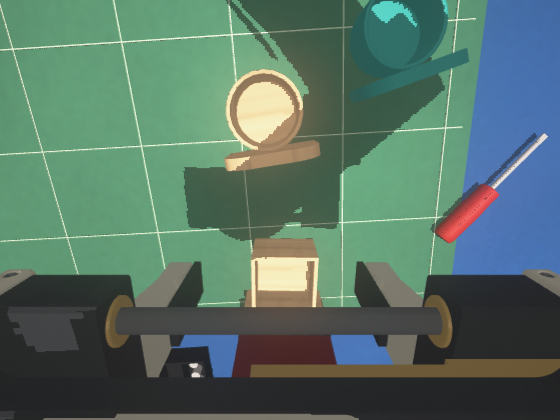

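Run:
```python
from h import *
for n in('wrist6','scene6','top0'):
    z=np.load(n+'.npz');X=world(z['d'],z)[z['d']>0]
    m=(X[:,0]>.36)&(X[:,0]<.447)&(X[:,1]>.1)&(X[:,1]<.205)&(X[:,2]>.056)&(X[:,2]<.064)
    print(n,m.sum(),cv2.minEnclosingCircle((X[m,:2]*1000).astype(np.float32)),X[m].min(0).round(4),X[m].max(0).round(4))
```

```text
wrist6 814 ((422.602294921875, 152.56947326660156), 37.90362548828125) [0.3851 0.115  0.056 ] [0.4465 0.1903 0.0619]
scene6 85 ((421.59405517578125, 151.2146453857422), 38.27140426635742) [0.3859 0.1147 0.056 ] [0.4422 0.1891 0.0639]
top0 50 ((419.1555480957031, 150.0247802734375), 37.638790130615234) [0.3848 0.1134 0.0563] [0.4456 0.186  0.0631]
```

servo_tool(moves=[{"jaw":1,"dx":-0.03,"dy":-0.0025,"dz":0,"roll":3},{"jaw":1,"dx":-0.032,"dy":-0.003,"dz":0,"roll":3},{"jaw":1,"dx":-0.032,"dy":-0.003,"dz":0,"roll":3},{"jaw":1,"dx":0,"dy":0,"dz":-0.045,"roll":0},{"jaw":1,"dx":0,"dy":0,"dz":-0.045,"roll":0},{"jaw":1,"dx":0,"dy":0,"dz":-0.045,"roll":0},{"jaw":1,"dx":0,"dy":0,"dz":-0.035,"roll":0},{"jaw":1,"dx":0,"dy":0,"dz":-0.024,"roll":0},{"jaw":1,"dx":0,"dy":0,"dz":0,"roll":0},{"jaw":1,"dx":0,"dy":0,"dz":0,"roll":0}])

```text
t: 14.4
eef_pos: [0.4237, 0.1528, 0.0257]
ee_rot: [3.141, 0.001, -3.042]
force: [0.9, 1.1, 1.4]
width: 0.0873
gripper_force: 0.0
```

servo_tool(moves=[{"jaw":0.8,"dx":0,"dy":0,"dz":0,"roll":0},{"jaw":0.8,"dx":0,"dy":0,"dz":0,"roll":0},{"jaw":0.8,"dx":0,"dy":0,"dz":0,"roll":0},{"jaw":0.8,"dx":0.004,"dy":-0.003,"dz":0,"roll":0},{"jaw":0.8,"dx":0.008,"dy":-0.008,"dz":0,"roll":0},{"jaw":0.8,"dx":0.01,"dy":-0.014,"dz":0,"roll":0},{"jaw":0.8,"dx":0.01,"dy":-0.018,"dz":0,"roll":0},{"jaw":0.8,"dx":0.01,"dy":-0.018,"dz":0,"roll":0},{"jaw":0.8,"dx":0.01,"dy":-0.018,"dz":0,"roll":0},{"jaw":0.8,"dx":0.01,"dy":-0.018,"dz":0,"roll":0}], newtons=20)

```text
t: 15.65
eef_pos: [0.4862, 0.0557, 0.0257]
ee_rot: [3.14, 0.002, -3.041]
force: [-1.1, 5.0, 5.8]
width: 0.0744
gripper_force: 20.0
```

servo_tool(moves=[{"jaw":0.8,"dx":0.008,"dy":-0.02,"dz":0,"roll":-0.1},{"jaw":0.8,"dx":0.008,"dy":-0.022,"dz":0,"roll":-0.1},{"jaw":0.8,"dx":0.006,"dy":-0.022,"dz":0,"roll":-0.1},{"jaw":0.8,"dx":0.006,"dy":-0.022,"dz":0,"roll":-0.1},{"jaw":0.8,"dx":0.004,"dy":-0.022,"dz":0,"roll":-0.1},{"jaw":0.8,"dx":0.004,"dy":-0.022,"dz":0,"roll":-0.1},{"jaw":0.8,"dx":0.003,"dy":-0.022,"dz":0,"roll":-0.1},{"jaw":0.8,"dx":0.002,"dy":-0.022,"dz":0,"roll":-0.1},{"jaw":0.8,"dx":0.002,"dy":-0.022,"dz":0,"roll":-0.1},{"jaw":0.8,"dx":0.002,"dy":-0.022,"dz":0,"roll":-0.1}])

```text
t: 16.9
eef_pos: [0.531, -0.1628, 0.0258]
ee_rot: [3.141, 0.002, -3.059]
force: [-0.4, 4.3, 6.0]
width: 0.0745
gripper_force: 20.0
```

servo_tool(moves=[{"jaw":0.8,"dx":0.001,"dy":-0.016,"dz":0,"roll":0},{"jaw":0.8,"dx":0.001,"dy":-0.012,"dz":0,"roll":0},{"jaw":0.8,"dx":0.001,"dy":-0.009,"dz":0,"roll":0},{"jaw":0.8,"dx":0.001,"dy":-0.006,"dz":0,"roll":0},{"jaw":0.8,"dx":0.001,"dy":-0.003,"dz":0,"roll":0},{"jaw":0.8,"dx":0,"dy":0,"dz":0,"roll":0},{"jaw":0.8,"dx":0,"dy":0,"dz":0,"roll":0},{"jaw":0.8,"dx":0,"dy":0,"dz":0,"roll":0},{"jaw":0.8,"dx":0,"dy":0,"dz":0,"roll":0},{"jaw":0.8,"dx":0,"dy":0,"dz":0,"roll":0}])

```text
t: 18.15
eef_pos: [0.5356, -0.2086, 0.0258]
ee_rot: [-3.142, 0.001, -3.059]
force: [-0.5, 1.9, 5.2]
width: 0.0748
gripper_force: 20.0
```

```bash
python3 - <<'E'
from h import *
s,o=look('7',('wrist','scene','top'))
for X in o:
    for nm,b,a in(('bookR',(.62,.9,-.28,-.1),(.125,.165)),('panelR',(.555,.6,-.28,-.13),(.065,.083)),('potR',(.48,.56,-.28,-.13),(.054,.065))):
        try:
            P=rect(X,b,*a,nm)
            if nm=='bookR': edgefit(P)
        except Exception as e: print('none')
E
python3 -c "
import cv2,numpy as np;o=np.zeros((300,800,3),np.uint8);o[:,:400]=cv2.resize(cv2.imread('pics/wrist7.png'),(400,300));o[:,400:]=cv2.resize(cv2.imread('pics/scene7.png')[160:310,120:320],(400,300));cv2.imwrite('pics/c7.png',o)"
```

```text
t 18.15 tcp [ 0.5356 -0.2086  0.0258] rpy [-1.8000e+02  8.0000e-02 -1.7528e+02] F [-0.5  1.9  5.2] q [-0.03  0.4  -0.45 -0.   -0.72 -1.46] w 0.0748
none
none
potR 4208 c [ 529.  -211.4] s [87.7 78.1] ang 56.4 zmed 0.0594 zmax 0.065
bookR 1716 c [ 682.  -200.7] s [ 96.3 106.8] ang 5.0 zmed 0.1428 zmax 0.1569
  edge x=0.6235+-0.0806*y  yaw=4.61 deg res 0.0009
panelR 67 c [ 576.2 -172.4] s [26.8 15.6] ang 89.4 zmed 0.0753 zmax 0.083
potR 118 c [ 525.2 -208.1] s [ 58.9 110.9] ang 0.5 zmed 0.0596 zmax 0.0649
bookR 528 c [ 699.2 -200.4] s [ 58.3 106.1] ang 5.4 zmed 0.1375 zmax 0.1496
  edge x=0.6619+-0.0792*y  yaw=4.53 deg res 0.0023
panelR 1 c [ 570.7 -173.3] s [0. 0.] ang 0.0 zmed 0.0755 zmax 0.0755
potR 33 c [ 519.5 -199.4] s [74.3 41.6] ang 49.6 zmed 0.0576 zmax 0.0646
  return _methods._mean(a, axis=axis, dtype=dtype,
  ret = ret.dtype.type(ret / rcount)
```

View pics/c7.png

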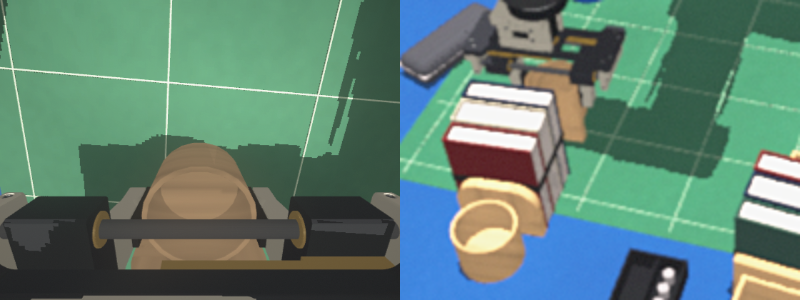

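Run:
```python
from h import *
z=np.load('wrist7.npz');X=world(z['d'],z)[z['d']>0]
m=(X[:,2]>.015)&(X[:,2]<.056)&(X[:,0]>.45)&(X[:,0]<.53)&(X[:,1]>-.24)&(X[:,1]<-.175)
P=X[m];f=np.linalg.lstsq(np.c_[2*P[:,:2],np.ones(len(P))],(P[:,:2]**2).sum(1),rcond=None)[0]
print('pot back min x',P[:,0].min(),'circle',f[:2],np.sqrt(f[2]+f[:2]@f[:2]),len(P))
z=np.load('scene7.npz');X=world(z['d'],z)[z['d']>0]
for lo,hi in((.01,.045),(.03,.075),(.045,.078)):
    m=(X[:,2]>lo)&(X[:,2]<hi)&(X[:,0]>.565)&(X[:,0]<.61)&(X[:,1]>-.3)&(X[:,1]<-.12)
    P=X[m]
    if len(P)<8: print(len(P));continue
    f=np.polyfit(P[:,1],P[:,0],1);r=P[:,0]-np.polyval(f,P[:,1]);g=abs(r)<.003;f=np.polyfit(P[g,1],P[g,0],1)
    print(len(P),g.sum(),'face x at y=-.204',np.polyval(f,-.204),'yaw',np.degrees(-np.arctan(f[0])),'y range',P[g,1].min(),P[g,1].max())
```

```text
pot back min x 0.49643535149593926 circle [ 0.53187247 -0.20862147] 0.035221856895969336 2583
106 86 face x at y=-.204 0.5857094874507007 yaw 9.21028872479921 y range -0.18396226844225363 -0.15501077944898042
152 114 face x at y=-.204 0.5857492659935523 yaw 10.189595819767735 y range -0.18396226844225363 -0.15551224294414526
113 77 face x at y=-.204 0.5861010809142018 yaw 11.233562539887597 y range -0.18355021840946764 -0.15551224294414526
```

Run:
```python
from h import *
z=np.load('scene7.npz');X=world(z['d'],z)[z['d']>0]
m=(X[:,2]>.012)&(X[:,2]<.078)&(X[:,0]>.55)&(X[:,0]<.61)&(X[:,1]>-.2)&(X[:,1]<-.14)
P=X[m]
for y in np.arange(-.196,-.144,.004):
    q=P[abs(P[:,1]-y)<.002]
    if len(q)>2: print(y.round(3),len(q),np.percentile(q[:,0],[10,50,90]).round(4))
z=np.load('scene0.npz');X=world(z['d'],z)[z['d']>0]
m=(X[:,2]>.012)&(X[:,2]<.078)&(X[:,0]>.455)&(X[:,0]<.5)&(X[:,1]>.09)&(X[:,1]<.22)
P=X[m];print('initial pose, same test (yaw 5.7)')
f=np.polyfit(P[:,1],P[:,0],1);print(np.degrees(-np.arctan(f[0])))
for y in np.arange(.1,.21,.008):
    q=P[abs(P[:,1]-y)<.004]
    if len(q)>2: print(y.round(3),len(q),np.percentile(q[:,0],[10,50,90]).round(4))
```

```text
-0.184 7 [0.5798 0.5808 0.5817]
-0.18 26 [0.5796 0.5816 0.5832]
-0.176 32 [0.5699 0.5806 0.5823]
-0.172 29 [0.5769 0.5802 0.5819]
-0.168 23 [0.5754 0.58   0.5814]
-0.164 37 [0.5738 0.579  0.5813]
-0.16 29 [0.5713 0.579  0.5812]
-0.156 37 [0.5694 0.5763 0.5806]
initial pose, same test (yaw 5.7)
5.552405784078117
0.108 38 [0.4686 0.4751 0.4778]
0.116 61 [0.4705 0.4754 0.4778]
0.124 57 [0.4719 0.474  0.4761]
0.132 57 [0.4716 0.4738 0.4754]
0.14 58 [0.4703 0.4727 0.4747]
0.148 53 [0.4707 0.4723 0.4742]
0.156 58 [0.4695 0.4712 0.4737]
0.164 57 [0.4684 0.4702 0.4725]
0.172 53 [0.468  0.4696 0.4716]
0.18 55 [0.4668 0.469  0.4711]
0.188 60 [0.4652 0.4678 0.4704]
0.196 60 [0.4621 0.4672 0.4698]
0.204 35 [0.4634 0.4661 0.4686]
```

servo_tool(moves=[{"jaw":0.8,"dx":0.004,"dy":0,"dz":0,"roll":0},{"jaw":0.8,"dx":0.006,"dy":0,"dz":0,"roll":0},{"jaw":0.8,"dx":0.007,"dy":0,"dz":0,"roll":0},{"jaw":0.8,"dx":0.007,"dy":0,"dz":0,"roll":0},{"jaw":0.8,"dx":0.007,"dy":0,"dz":0,"roll":0},{"jaw":0.8,"dx":0.006,"dy":0,"dz":0,"roll":0},{"jaw":0.8,"dx":0.004,"dy":0,"dz":0,"roll":0},{"jaw":0.8,"dx":0.003,"dy":0,"dz":0,"roll":0},{"jaw":0.8,"dx":0.002,"dy":0,"dz":0,"roll":0},{"jaw":0.8,"dx":0.002,"dy":0,"dz":0,"roll":0}])

```text
t: 19.55
eef_pos: [0.5811, -0.209, 0.0257]
ee_rot: [3.141, -0.003, -3.06]
force: [-7.8, -1.2, 11.5]
width: 0.0747
gripper_force: 20.0
```

servo_tool(moves=[{"jaw":0.8,"dx":0.0005,"dy":0,"dz":0,"roll":0},{"jaw":0.8,"dx":0.0005,"dy":0,"dz":0,"roll":0},{"jaw":0.8,"dx":0.0003,"dy":0,"dz":0,"roll":0},{"jaw":0.8,"dx":0.0003,"dy":0,"dz":0,"roll":0},{"jaw":0.8,"dx":0.0003,"dy":0,"dz":0,"roll":0},{"jaw":0.8,"dx":0.0003,"dy":0,"dz":0,"roll":0},{"jaw":0.8,"dx":0.0003,"dy":0,"dz":0,"roll":0},{"jaw":0.8,"dx":0.0003,"dy":0,"dz":0,"roll":0},{"jaw":0.8,"dx":0.0002,"dy":0,"dz":0,"roll":0},{"jaw":0.8,"dx":0,"dy":0,"dz":0,"roll":0}])

```text
t: 20.8
eef_pos: [0.5841, -0.209, 0.0257]
ee_rot: [3.141, -0.003, -3.06]
force: [-7.0, 0.2, 10.3]
width: 0.0748
gripper_force: 20.0
```

servo_tool(moves=[{"jaw":0.8,"dx":0.0004,"dy":0,"dz":0,"roll":0},{"jaw":0.8,"dx":0.0004,"dy":0,"dz":0,"roll":0},{"jaw":0.8,"dx":0.0003,"dy":0,"dz":0,"roll":0},{"jaw":0.8,"dx":0.0003,"dy":0,"dz":0,"roll":0},{"jaw":0.8,"dx":0.0003,"dy":0,"dz":0,"roll":0},{"jaw":0.8,"dx":0.0003,"dy":0,"dz":0,"roll":0},{"jaw":0.8,"dx":0.0003,"dy":0,"dz":0,"roll":0},{"jaw":0.8,"dx":0.0002,"dy":0,"dz":0,"roll":0},{"jaw":0.8,"dx":0,"dy":0,"dz":0,"roll":0},{"jaw":0.8,"dx":0,"dy":0,"dz":0,"roll":0}])

```text
t: 22.05
eef_pos: [0.5867, -0.209, 0.0257]
ee_rot: [3.141, -0.003, -3.06]
force: [-7.0, -0.4, 9.7]
width: 0.0746
gripper_force: 20.0
```

servo_tool(moves=[{"jaw":0.8,"dx":0.0002,"dy":0,"dz":0,"roll":0},{"jaw":0.8,"dx":0.0002,"dy":0,"dz":0,"roll":0},{"jaw":0.8,"dx":0.0002,"dy":0,"dz":0,"roll":0},{"jaw":0.8,"dx":0.0002,"dy":0,"dz":0,"roll":0},{"jaw":0.8,"dx":0.0002,"dy":0,"dz":0,"roll":0},{"jaw":0.8,"dx":0,"dy":0,"dz":0,"roll":0},{"jaw":0.8,"dx":0,"dy":0,"dz":0,"roll":0},{"jaw":0.8,"dx":0,"dy":0,"dz":0,"roll":0},{"jaw":0.8,"dx":0,"dy":0,"dz":0,"roll":0},{"jaw":0.8,"dx":0,"dy":0,"dz":0,"roll":0}])

```text
t: 23.3
eef_pos: [0.5867, -0.209, 0.0257]
ee_rot: [3.141, -0.004, -3.06]
force: [-10.1, 1.2, 12.9]
width: 0.0744
gripper_force: 20.0
```

servo_tool(moves=[{"jaw":0.8,"dx":0,"dy":0,"dz":0,"roll":0},{"jaw":0.8,"dx":0,"dy":0,"dz":0,"roll":0},{"jaw":0.8,"dx":0.0002,"dy":0,"dz":0,"roll":0},{"jaw":0.8,"dx":0.0002,"dy":0,"dz":0,"roll":0},{"jaw":0.8,"dx":0.0002,"dy":0,"dz":0,"roll":0},{"jaw":0.8,"dx":0.0002,"dy":0,"dz":0,"roll":0},{"jaw":0.8,"dx":0,"dy":0,"dz":0,"roll":0},{"jaw":0.8,"dx":0,"dy":0,"dz":0,"roll":0},{"jaw":0.8,"dx":0,"dy":0,"dz":0,"roll":0},{"jaw":0.8,"dx":0,"dy":0,"dz":0,"roll":0}], newtons=6)

```text
t: 24.55
eef_pos: [0.5886, -0.2089, 0.0253]
ee_rot: [3.141, -0.003, -3.06]
force: [-5.8, -0.4, 6.8]
width: 0.0748
gripper_force: 6.0
```

servo_tool(moves=[{"jaw":0.88,"dx":0,"dy":0,"dz":0,"roll":0},{"jaw":0.95,"dx":0,"dy":0,"dz":0,"roll":0},{"jaw":1,"dx":0,"dy":0,"dz":0,"roll":0},{"jaw":1,"dx":0,"dy":0,"dz":0,"roll":0},{"jaw":1,"dx":0,"dy":0,"dz":0.01,"roll":0},{"jaw":1,"dx":0,"dy":0,"dz":0.02,"roll":0},{"jaw":1,"dx":-0.002,"dy":0,"dz":0.04,"roll":0},{"jaw":1,"dx":-0.015,"dy":0,"dz":0.04,"roll":0},{"jaw":1,"dx":-0.05,"dy":0,"dz":0.04,"roll":0},{"jaw":1,"dx":-0.06,"dy":0,"dz":0.05,"roll":0}])

```text
t: 25.8
eef_pos: [0.4752, -0.2086, 0.2154]
ee_rot: [-3.141, 0.0, -3.059]
force: [0.8, 0.1, 0.9]
width: 0.0873
gripper_force: 0.0
```

servo_tool(moves=[{"jaw":1,"dx":-0.03,"dy":-0.03,"dz":0.01,"roll":0},{"jaw":1,"dx":-0.02,"dy":-0.05,"dz":0.01,"roll":0},{"jaw":1,"dx":-0.01,"dy":-0.055,"dz":0.01,"roll":0},{"jaw":1,"dx":-0.01,"dy":-0.055,"dz":0,"roll":0},{"jaw":1,"dx":-0.01,"dy":-0.055,"dz":0,"roll":0},{"jaw":1,"dx":-0.01,"dy":-0.055,"dz":0,"roll":0},{"jaw":1,"dx":-0.01,"dy":-0.05,"dz":0,"roll":0},{"jaw":1,"dx":0,"dy":-0.03,"dz":0,"roll":0},{"jaw":1,"dx":0,"dy":0,"dz":0,"roll":0},{"jaw":1,"dx":0,"dy":0,"dz":0,"roll":0}])

```text
t: 27.05
eef_pos: [0.3763, -0.5882, 0.244]
ee_rot: [3.141, 0.0, -3.06]
force: [0.1, 0.2, -0.5]
width: 0.0881
gripper_force: 0.0
```

Run:
```python
from h import *
s,o=look('8',('top','scene'))
for X in o:
    for nm,b,a in(('bookS',(.65,.9,.07,.25),(.125,.165)),('pS',(.58,.66,.05,.25),(.072,.088)),('bookR',(.62,.9,-.28,-.1),(.125,.165)),('pR',(.57,.635,-.28,-.13),(.07,.088)),('potR',(.53,.62,-.28,-.13),(.056,.064)),('potS',(.55,.645,.05,.25),(.056,.064))):
        try:
            P=rect(X,b,*a,nm)
            if nm[0]=='b': edgefit(P)
        except Exception as e: print('none')
a=cv2.imread('pics/top8.png')[95:185,200:380];cv2.imwrite('pics/c8.png',cv2.resize(a,None,fx=4.4,fy=4.4,interpolation=cv2.INTER_CUBIC))
```

```text
t 27.05 tcp [ 0.3763 -0.5882  0.244 ] rpy [ 179.99    0.   -175.3 ] F [ 0.1  0.2 -0.5] q [-0.72  0.39  0.1  -0.   -1.28 -0.77] w 0.0881
bookS 980 c [709.5 153.7] s [105.6  94.7] ang 85.9 zmed 0.1404 zmax 0.1538
  edge x=0.6520+0.0770*y  yaw=-4.40 deg res 0.0007
pS 94 c [655.4 155.6] s [96.7 11.9] ang 88.1 zmed 0.078 zmax 0.0847
bookR 995 c [ 682.5 -200.4] s [ 94.5 106.6] ang 4.7 zmed 0.1404 zmax 0.1606
  edge x=0.6198+-0.0842*y  yaw=4.81 deg res 0.0007
pR 115 c [ 628.3 -199.8] s [16.5 94.1] ang 3.5 zmed 0.0783 zmax 0.088
potR 68 c [ 583.  -203.8] s [86.1 70.8] ang 88.8 zmed 0.0584 zmax 0.0638
potS 68 c [610.9 159.7] s [76.  71.5] ang 87.0 zmed 0.059 zmax 0.0639
bookS 2071 c [711.6 154.2] s [105.9  93.6] ang 85.9 zmed 0.1424 zmax 0.1544
  edge x=0.6559+0.0779*y  yaw=-4.46 deg res 0.0009
none
bookR 1716 c [ 683.  -200.5] s [ 94.9 106.7] ang 4.2 zmed 0.1428 zmax 0.1556
  edge x=0.6227+-0.0853*y  yaw=4.88 deg res 0.0012
none
potR 36 c [ 578.4 -181. ] s [88.5 20.3] ang 41.2 zmed 0.0609 zmax 0.0638
potS 86 c [582.2 162.8] s [76.5 12. ] ang 84.4 zmed 0.0603 zmax 0.0638
  return _methods._mean(a, axis=axis, dtype=dtype,
  ret = ret.dtype.type(ret / rcount)
```

View pics/c8.png

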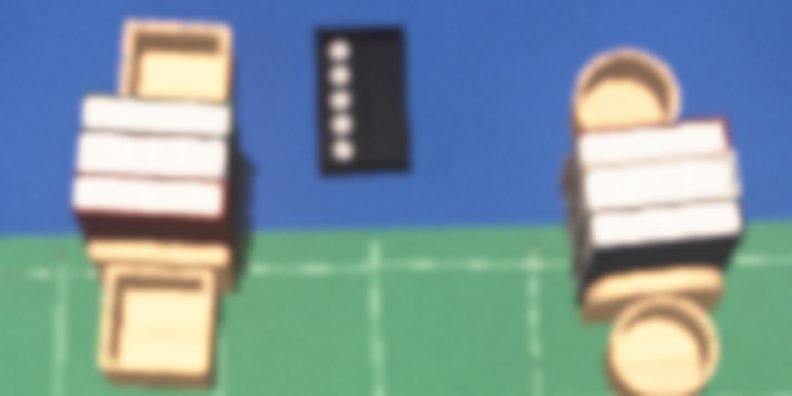

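servo_tool(moves=[{"jaw":1,"dx":0.03,"dy":0.046,"dz":0,"roll":0},{"jaw":1,"dx":0.03,"dy":0.046,"dz":0,"roll":0},{"jaw":1,"dx":0.03,"dy":0.046,"dz":0,"roll":0},{"jaw":1,"dx":0.03,"dy":0.046,"dz":0,"roll":0},{"jaw":1,"dx":0.03,"dy":0.046,"dz":0,"roll":0},{"jaw":1,"dx":0.03,"dy":0.046,"dz":0,"roll":0},{"jaw":1,"dx":0.03,"dy":0.046,"dz":0,"roll":0},{"jaw":1,"dx":0.03,"dy":0.046,"dz":0,"roll":0},{"jaw":1,"dx":0,"dy":0,"dz":0,"roll":0},{"jaw":1,"dx":0,"dy":0,"dz":0,"roll":0}])

```text
t: 28.4
eef_pos: [0.6163, -0.2197, 0.2443]
ee_rot: [-3.141, 0.0, -3.057]
force: [-0.5, 0.5, -0.7]
width: 0.0875
gripper_force: 0.0
```

```bash
cat >> h.py <<'E'
def fit(X,bx,z0,z1,pick,step=.004):
    x0,x1,y0,y1=bx
    m=(X[:,0]>x0)&(X[:,0]<x1)&(X[:,1]>y0)&(X[:,1]<y1)&(X[:,2]>z0)&(X[:,2]<z1);P=X[m]
    k=np.round(P[:,1]/step);U=[b for b in np.unique(k) if (k==b).sum()>3]
    y=np.array([b*step for b in U]);x=np.array([np.percentile(P[k==b,0],pick) for b in U])
    f=np.polyfit(y,x,1);g=abs(x-np.polyval(f,y))<.002
    f=np.polyfit(y[g],x[g],1)
    print('n',len(P),'x(mid)=%.4f yaw=%.2f'%(np.polyval(f,(y0+y1)/2),np.degrees(-np.arctan(f[0]))),'yrange',P[:,1].min().round(4),P[:,1].max().round(4));return P
E
python3 - <<'E'
from h import *
s,o=look('9');X=o[0];b=(.57,.66,-.28,-.13)
rect(X,b,.07,.09,'panel')
fit(X,b,.074,.09,98);fit(X,b,.074,.09,2);fit(X,b,.095,.135,50)
m=(X[:,0]>.5)&(X[:,0]<.612)&(X[:,1]>-.27)&(X[:,1]<-.14)&(X[:,2]>.056)&(X[:,2]<.064);print(m.sum(),cv2.minEnclosingCircle((X[m,:2]*1000).astype(np.float32)))
E
```

```text
t 28.4 tcp [ 0.6163 -0.2197  0.2443] rpy [-1.7999e+02  2.0000e-02 -1.7518e+02] F [-0.5  0.5 -0.7] q [-0.04  0.31 -0.01  0.   -1.24 -1.44] w 0.0875
panel 1479 c [ 632.4 -203.6] s [ 16.9 107.3] ang 5.6 zmed 0.0792 zmax 0.09
n 1278 x(mid)=0.6398 yaw=4.91 yrange -0.2564 -0.1495
n 1278 x(mid)=0.5799 yaw=52.25 yrange -0.2564 -0.1495
n 1487 x(mid)=0.6394 yaw=4.65 yrange -0.2551 -0.1506
581 ((587.285888671875, -208.40774536132812), 37.9987907409668)h.py:40: RankWarning: Polyfit may be poorly conditioned
  f=np.polyfit(y[g],x[g],1)
```

View pics/wrist9.png

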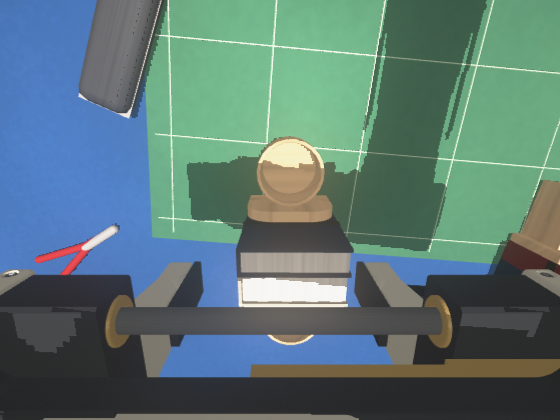

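```bash
cat >> h.py <<'E'
def panel(npz,b,nearx):
    z=np.load(npz);m=z['d']>0;X=world(z['d'],z)[m];C=z['im'][m].astype(int)
    w=(C[:,0]-C[:,2]>35)
    P=X[w];x0,x1,y0,y1=b
    g=(P[:,0]>x0)&(P[:,0]<x1)&(P[:,1]>y0)&(P[:,1]<y1);Q=P[g&(P[:,2]>.0755)&(P[:,2]<.085)]
    print('top pts',len(Q),'zmed',np.median(Q[:,2]).round(4),'rect',[np.round(a,1) for a in cv2.minAreaRect((Q[:,:2]*1000).astype(np.float32))])
    ym=(y0+y1)/2
    for nm,p in(('back',2),('front',98)):
        k=np.round(Q[:,1]/.004);U=[u for u in np.unique(k) if (k==u).sum()>5];y=np.array(U)*.004;x=np.array([np.percentile(Q[k==u,0],p) for u in U])
        f=np.polyfit(y,x,1);q=abs(x-np.polyval(f,y))<.0025;f=np.polyfit(y[q],x[q],1);print(nm,'x(%.3f)=%.4f yaw %.2f'%(ym,np.polyval(f,ym),np.degrees(-np.arctan(f[0]))))
    fit(X,b,.095,.135,50)
E
python3 - <<'E'
from h import *
panel('wrist9.npz',(.6,.66,-.28,-.13),0)
s=get_state()
E
```

```text
top pts 693 zmed 0.0794 rect [array([ 630.8, -205.7]), array([12.5, 72.2]), np.float64(5.0)]
back x(-0.205)=0.6248 yaw 4.64
front x(-0.205)=0.6362 yaw 4.67
n 1487 x(mid)=0.6394 yaw=4.65 yrange -0.2551 -0.1506
```

servo_tool(moves=[{"jaw":1,"dx":0.003,"dy":0.04,"dz":0,"roll":-0.9},{"jaw":1,"dx":0.003,"dy":0.042,"dz":0,"roll":-0.9},{"jaw":1,"dx":0.003,"dy":0.042,"dz":0,"roll":-0.9},{"jaw":1,"dx":0.003,"dy":0.042,"dz":0,"roll":-0.9},{"jaw":1,"dx":0.003,"dy":0.042,"dz":0,"roll":-0.9},{"jaw":1,"dx":0.003,"dy":0.042,"dz":0,"roll":-0.9},{"jaw":1,"dx":0.003,"dy":0.042,"dz":0,"roll":-0.9},{"jaw":1,"dx":0.003,"dy":0.042,"dz":0,"roll":-0.9},{"jaw":1,"dx":0.003,"dy":0.042,"dz":0,"roll":-0.9},{"jaw":1,"dx":0,"dy":0,"dz":0,"roll":-0.9}])

```text
t: 29.7
eef_pos: [0.6434, 0.1566, 0.2437]
ee_rot: [3.141, -0.0, 3.067]
force: [-0.7, -0.5, -0.9]
width: 0.0876
gripper_force: 0.0
```

Run:
```python
from h import *
s,o=look('10');panel('wrist10.npz',(.62,.69,.08,.24),0)
```

```text
t 29.7 tcp [0.6434 0.1566 0.2437] rpy [179.99  -0.   175.75] F [-0.7 -0.5 -0.9] q [ 0.53  0.33  0.01 -0.   -1.25 -2.18] w 0.0876
top pts 990 zmed 0.0797 rect [array([660.1, 158.8]), array([99.1, 12.1]), np.float64(85.7)]
back x(0.160)=0.6546 yaw -3.78
front x(0.160)=0.6657 yaw -3.83
n 1487 x(mid)=0.6668 yaw=-4.29 yrange 0.1069 0.2114
```

servo_tool(moves=[{"jaw":1,"dx":-0.007,"dy":-0.0455,"dz":0,"roll":1.1},{"jaw":1,"dx":-0.007,"dy":-0.0455,"dz":0,"roll":1.1},{"jaw":1,"dx":-0.007,"dy":-0.0455,"dz":0,"roll":1.1},{"jaw":1,"dx":-0.007,"dy":-0.0455,"dz":0,"roll":1.1},{"jaw":1,"dx":-0.007,"dy":-0.0455,"dz":0,"roll":1.1},{"jaw":1,"dx":-0.007,"dy":-0.0455,"dz":0,"roll":1.1},{"jaw":1,"dx":-0.007,"dy":-0.0455,"dz":0,"roll":1.1},{"jaw":1,"dx":-0.007,"dy":-0.0455,"dz":0,"roll":1.2},{"jaw":1,"dx":0,"dy":0,"dz":0,"roll":0},{"jaw":1,"dx":0,"dy":0,"dz":0,"roll":0}])

```text
t: 31.0
eef_pos: [0.5866, -0.2099, 0.244]
ee_rot: [3.142, 0.0, -3.064]
force: [0.1, -0.8, 0.2]
width: 0.0875
gripper_force: 0.0
```

servo_tool(moves=[{"jaw":1,"dx":0,"dy":0.0022,"dz":-0.03,"roll":0.2},{"jaw":1,"dx":0,"dy":0,"dz":-0.045,"roll":0},{"jaw":1,"dx":0,"dy":0,"dz":-0.045,"roll":0},{"jaw":1,"dx":0,"dy":0,"dz":-0.045,"roll":0},{"jaw":1,"dx":0,"dy":0,"dz":-0.035,"roll":0},{"jaw":1,"dx":0,"dy":0,"dz":-0.0185,"roll":0},{"jaw":1,"dx":0,"dy":0,"dz":0,"roll":0},{"jaw":0.8,"dx":0,"dy":0,"dz":0,"roll":0},{"jaw":0.8,"dx":0,"dy":0,"dz":0,"roll":0},{"jaw":0.8,"dx":0,"dy":0,"dz":0,"roll":0}], newtons=20)

```text
t: 32.25
eef_pos: [0.5884, -0.2065, 0.0267]
ee_rot: [-3.141, 0.002, -3.057]
force: [0.3, 2.5, 5.5]
width: 0.0748
gripper_force: 20.0
```

servo_tool(moves=[{"jaw":0.8,"dx":0.0003,"dy":0,"dz":0,"roll":0},{"jaw":0.8,"dx":0.0003,"dy":0,"dz":0,"roll":0},{"jaw":0.8,"dx":0.0003,"dy":0,"dz":0,"roll":0},{"jaw":0.8,"dx":0.0003,"dy":0,"dz":0,"roll":0},{"jaw":0.8,"dx":0.0003,"dy":0,"dz":0,"roll":0},{"jaw":0.8,"dx":0.0003,"dy":0,"dz":0,"roll":0},{"jaw":0.8,"dx":0.0002,"dy":0,"dz":0,"roll":0},{"jaw":0.8,"dx":0,"dy":0,"dz":0,"roll":0},{"jaw":0.8,"dx":0,"dy":0,"dz":0,"roll":0},{"jaw":0.8,"dx":0,"dy":0,"dz":0,"roll":0}])

```text
t: 33.5
eef_pos: [0.5884, -0.2065, 0.0267]
ee_rot: [3.141, -0.001, -3.058]
force: [-6.5, 2.5, 11.9]
width: 0.0745
gripper_force: 20.0
```

servo_tool(moves=[{"jaw":0.8,"dx":0,"dy":0,"dz":0.0005,"roll":0},{"jaw":0.8,"dx":0,"dy":0,"dz":0.0005,"roll":0},{"jaw":0.8,"dx":0.0002,"dy":0,"dz":0,"roll":0},{"jaw":0.8,"dx":0.0002,"dy":0,"dz":0,"roll":0},{"jaw":0.8,"dx":0.0002,"dy":0,"dz":0,"roll":0},{"jaw":0.8,"dx":0.0002,"dy":0,"dz":0,"roll":0},{"jaw":0.8,"dx":0.0002,"dy":0,"dz":0,"roll":0},{"jaw":0.8,"dx":0,"dy":0,"dz":0,"roll":0},{"jaw":0.8,"dx":0,"dy":0,"dz":0,"roll":0},{"jaw":0.8,"dx":0,"dy":0,"dz":0,"roll":0}])

```text
t: 34.75
eef_pos: [0.5901, -0.2067, 0.0267]
ee_rot: [-3.141, -0.001, -3.058]
force: [-4.5, 1.0, 7.2]
width: 0.0745
gripper_force: 20.0
```

servo_tool(moves=[{"jaw":0.8,"dx":0.0002,"dy":0,"dz":0,"roll":0},{"jaw":0.8,"dx":0.0002,"dy":0,"dz":0,"roll":0},{"jaw":0.8,"dx":0.0002,"dy":0,"dz":0,"roll":0},{"jaw":0.8,"dx":0.0002,"dy":0,"dz":0,"roll":0},{"jaw":0.8,"dx":0.0002,"dy":0,"dz":0,"roll":0},{"jaw":0.8,"dx":0,"dy":0,"dz":0,"roll":0},{"jaw":0.8,"dx":0,"dy":0,"dz":0,"roll":0},{"jaw":0.8,"dx":0,"dy":0,"dz":0,"roll":0},{"jaw":0.8,"dx":0,"dy":0,"dz":0,"roll":0},{"jaw":0.8,"dx":0,"dy":0,"dz":0,"roll":0}])

```text
t: 36.0
eef_pos: [0.5903, -0.2067, 0.0267]
ee_rot: [3.142, -0.002, -3.058]
force: [-6.7, 0.4, 8.2]
width: 0.0748
gripper_force: 20.0
```

servo_tool(moves=[{"jaw":0.8,"dx":0.0002,"dy":0,"dz":0,"roll":0},{"jaw":0.8,"dx":0.0002,"dy":0,"dz":0,"roll":0},{"jaw":0.8,"dx":0.0002,"dy":0,"dz":0,"roll":0},{"jaw":0.8,"dx":0,"dy":0,"dz":0,"roll":0},{"jaw":0.8,"dx":0,"dy":0,"dz":0,"roll":0},{"jaw":0.8,"dx":0,"dy":0,"dz":0,"roll":0},{"jaw":0.8,"dx":0,"dy":0,"dz":0,"roll":0},{"jaw":0.8,"dx":0,"dy":0,"dz":0,"roll":0},{"jaw":0.8,"dx":0,"dy":0,"dz":0,"roll":0},{"jaw":0.8,"dx":0,"dy":0,"dz":0,"roll":0}])

```text
t: 37.25
eef_pos: [0.5903, -0.2067, 0.0267]
ee_rot: [3.141, -0.003, -3.058]
force: [-9.4, 1.1, 9.6]
width: 0.0746
gripper_force: 20.0
```

servo_tool(moves=[{"jaw":0.8,"dx":0.0002,"dy":0,"dz":0,"roll":0},{"jaw":0.8,"dx":0.0002,"dy":0,"dz":0,"roll":0},{"jaw":0.8,"dx":0.0002,"dy":0,"dz":0,"roll":0},{"jaw":0.8,"dx":0,"dy":0,"dz":0,"roll":0},{"jaw":0.8,"dx":0,"dy":0,"dz":0,"roll":0},{"jaw":0.8,"dx":0,"dy":0,"dz":0,"roll":0},{"jaw":0.8,"dx":0,"dy":0,"dz":0,"roll":0},{"jaw":0.8,"dx":0,"dy":0,"dz":0,"roll":0},{"jaw":0.8,"dx":0,"dy":0,"dz":0,"roll":0},{"jaw":0.8,"dx":0,"dy":0,"dz":0,"roll":0}])

```text
t: 38.5
eef_pos: [0.5903, -0.2067, 0.0267]
ee_rot: [3.141, -0.004, -3.058]
force: [-10.7, 0.9, 12.0]
width: 0.0748
gripper_force: 20.0
```

servo_tool(moves=[{"jaw":0.88,"dx":0,"dy":0,"dz":0,"roll":0},{"jaw":0.95,"dx":0,"dy":0,"dz":0,"roll":0},{"jaw":1,"dx":0,"dy":0,"dz":0,"roll":0},{"jaw":1,"dx":0,"dy":0,"dz":0,"roll":0},{"jaw":1,"dx":-0.002,"dy":0,"dz":0.01,"roll":0},{"jaw":1,"dx":0,"dy":0,"dz":0.03,"roll":0},{"jaw":1,"dx":0,"dy":0,"dz":0.05,"roll":0},{"jaw":1,"dx":0,"dy":0,"dz":0.055,"roll":0},{"jaw":1,"dx":0,"dy":0,"dz":0.055,"roll":0},{"jaw":1,"dx":0.02,"dy":-0.01,"dz":0.02,"roll":0}])

```text
t: 39.75
eef_pos: [0.6115, -0.2166, 0.2526]
ee_rot: [-3.14, 0.007, -3.057]
force: [1.0, -0.6, -0.6]
width: 0.0877
gripper_force: 0.0
```

Run:
```python
from h import *
s,o=look('11',('wrist',));X=o[0];panel('wrist11.npz',(.6,.66,-.28,-.13),0)
m=(X[:,0]>.5)&(X[:,0]<.612)&(X[:,1]>-.27)&(X[:,1]<-.14)&(X[:,2]>.056)&(X[:,2]<.064);print(m.sum(),cv2.minEnclosingCircle((X[m,:2]*1000).astype(np.float32)))
```

```text
t 39.75 tcp [ 0.6115 -0.2166  0.2526] rpy [-179.9     0.42 -175.14] F [ 1.  -0.6 -0.6] q [-0.04  0.3  -0.02  0.   -1.25 -1.45] w 0.0877
top pts 701 zmed 0.0794 rect [array([ 632.7, -202.6]), array([13. , 72.9]), np.float64(3.9)]
back x(-0.205)=0.6270 yaw 4.53
front x(-0.205)=0.6387 yaw 4.33
n 1432 x(mid)=0.6394 yaw=4.70 yrange -0.2552 -0.1507
529 ((588.9872436523438, -206.12220764160156), 37.91310501098633)
```

```bash
python3 -c "
from station import *
print(job_done())"
```

```text
the job is handed in; nothing more can be done
None
```

I slid both loose bookends to their matching rows and handed the job in at about 40 s. The last wrist-camera views put each panel within about 1 mm of the books and about 1 mm of centre. Neither row had moved in the camera checks. I had to regrip the round bookend and slide it in about 2 mm further, because the first push left a small gap.

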